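Seat a sample tube in the sprung V cradle, slide it to the stop and hold it pressed

TASK

Take the glass sample tube with the blue sleeve out of the white rack and lay it in the V of the sprung cradle on the light bench, a finger's width (15 to 20 mm) short of the red end stop, pressing it down so that it bears on both faces of the V and the cradle sinks by about half of its travel. Keeping it pressed like that, slide it along the V until its end meets the stop, and finish while still holding it pressed there, with the gripper on it. Never push the cradle right down to the bottom, and leave everything else where it is.

Things in the scene. Friction and masses are not known exactly. Their poses are not given: they have to be found in the camera images.
- tube_center (a point): The tube to load: glass and steel cylinder 26 mm in diameter, 160 mm long, 90 to 180 g, with a blue sleeve 36 mm long round its middle, where it is gripped. The point is its centre, on the axis half-way along; x runs along the tube (either end may go first). It lies level in one of the rack's two places, along the rack's x, its axis 45 mm above the table.
- other_tube_center (a point): The same kind of tube with an orange sleeve, in the other place of the rack; stays there. The point is its centre, x along it.
- rack: White rack fixed to the table, base 130 x 190 x 12 mm; origin under its centre, x along the tubes. Places at y = +42.5 and -42.5 mm; each tube lies on two bars 12 mm thick centred at x = -52 and +52 mm (top z = 32 mm), between pegs up to z = 44 mm, 17.5 mm either side of its axis. The 92 mm between the bars are free for the fingers, down to z = 12 mm.
- bench: Light bench fixed to the table: aluminium base plate 270 x 100 x 12 mm that carries the sprung cradle, and at its +x end a grey detector head (x = 105 to 155 mm, 64 mm wide, top at z = 87 mm). Origin on the table under the middle of the cradle; x runs along the V, towards the stop and the detector; z up.
- seat (a point): Point on the moving cradle where the tube's centre lies when it is seated in the V with its end against the stop; x along the V towards the stop, y across it, z up. 75 mm above the table with the cradle up; sinks with it. Between the V's two saddles 92 mm are free for the fingers, down to a bridge 34 mm below the point.
- cradle (a joint): How far the sprung cradle is pushed down, in m: 0 is up, 0.016 the bottom. It does not sink under the tube's weight alone: the spring needs 2.5 N (tube's weight included) to begin to move and 0.5 N more per mm, 6.5 N at half travel. The cradle also floats sideways (y) up to 6 mm against a soft spring of 0.8 N/mm, so that the V can settle under a slightly misplaced tube.
- vee (a point): Bottom of the V (where its two faces would meet), on the cradle 23 mm under seat, axes as seat. The V is brass, on two saddles each 24 mm long centred at x = -58 and +58 mm; it opens upward, its left (+y) and right (-y) faces stand 70 degrees apart; its mouth is about 44 mm wide, 9 mm above the seated tube's axis.
- stop (a point): Middle of the face of the red end stop on the cradle, 80 mm along x from seat, level with the seated tube's axis; axes as seat. The plate is 30 mm wide and reaches 6 mm above the point.
There are look-alikes about, which are no part of the job. What is shaped like the part that bears tube_center but brown is not meant.

How it is judged (in metres and radians):
On the way, in this order (a step that is already met when the one before it is completed fails the run):
1. the blue-sleeved tube is lifted clear of the rack in the gripper (height (world z) of tube_center above 0.085 m and contact force between the fingers and tube above 0.5 N), for 0.1 s.
2. the tube is seated in the V, 10 to 30 mm short of the stop, on both faces, the cradle pressed down 4 to 13 mm (y of tube_center in the frame of seat between -0.003 and 0.003 m and z of tube_center in the frame of seat between -0.003 and 0.003 m and angle between the x axis of tube_center and the x axis of seat, either way round below 0.05 rad and (contact force between tube and cradle_c8 above 1 N or contact force between tube and cradle_c9 above 1 N) and (contact force between tube and cradle_c10 above 1 N or contact force between tube and cradle_c11 above 1 N) and value of joint cradle between 0.004 and 0.013 m and x of tube_center in the frame of seat between -0.03 and -0.01 m), for 0.2 s.
3. the tube passes 9 to 3 mm short of the stop while still pressed on both faces (y of tube_center in the frame of seat between -0.003 and 0.003 m and z of tube_center in the frame of seat between -0.003 and 0.003 m and angle between the x axis of tube_center and the x axis of seat, either way round below 0.05 rad and (contact force between tube and cradle_c8 above 1 N or contact force between tube and cradle_c9 above 1 N) and (contact force between tube and cradle_c10 above 1 N or contact force between tube and cradle_c11 above 1 N) and value of joint cradle between 0.004 and 0.013 m and x of tube_center in the frame of seat between -0.009 and -0.003 m).
At the end, for the whole second after the job is handed in: The tube lies in the V against the stop (end within 3 mm of it), centred within 3 mm and parallel to the V within 0.05 rad, bearing on both faces with more than 1 N each, the cradle held 4 to 13 mm down by the gripper, which is still on the tube, and the tube is still (y of tube_center in the frame of seat between -0.003 and 0.003 m and z of tube_center in the frame of seat between -0.003 and 0.003 m and angle between the x axis of tube_center and the x axis of seat, either way round below 0.05 rad and (contact force between tube and cradle_c8 above 1 N or contact force between tube and cradle_c9 above 1 N) and (contact force between tube and cradle_c10 above 1 N or contact force between tube and cradle_c11 above 1 N) and value of joint cradle between 0.004 and 0.013 m and x of tube_center in the frame of seat between -0.003 and 0.003 m and contact force between the fingers and tube above 1 N and linear speed of tube below 0.02 m/s); the arm keeps its last pose, push and grip.
It fails at once if the cradle is pushed to the bottom of its travel (value of joint cradle above 0.0155 m).
It fails at once if the orange-sleeved tube is disturbed (distance of other_tube_center from where it was at the start of the episode above 0.02 m).
It fails at once if a bystander is disturbed (distance of any of amber_a, amber_b, wash, beaker, jar, weight from where it was at the start of the episode above 0.02 m).
It also fails if it takes over 42 s, if anything falls off the work surface, if the arm or the gripper's body presses on something with over 40 N, if the wrist force passes 120 N, or if a joint passes its speed limit or range.

ROBOT

A 7-joint arm with a two-finger parallel gripper is mounted at the origin on the work surface. World frame = base frame: x ahead of the robot, y to its left, z up, the work surface at z = 0. Lengths are in mm, angles in rad, forces in N, time in s.
With the tool pointing down it reaches from about 400 to 875 mm from the base axis. Payload 4.4 kg.
Tool frame: the origin (TCP) lies at the very end of the fingers, on their centre line; the grasp point (between the pads) lies 19 mm behind it; z points along the fingers, x is the direction in which the jaws open and shut, and the axes are right-handed (so a half turn about z gives the same grasp; the last joint's range is limited). The gripper opens to 85 mm and grips with 20 to 120 N. Pads are 22 mm wide; open, the fingers measure 114 mm over their backs; the gripper's body (76 mm by 85 mm) begins 54 mm behind the grasp point. The pads swing forward as they close: fully open they stand 13 mm farther back than shut.
Start: joints at [-1.346, 0.628, 0.038, 1.517, -0.027, 0.996, -0.02], TCP at [186.343, 622.731, 231.313] pointing down, gripper open.
Joint ranges: [-3.06, 3.06], [-0.37, 2.12], [-1.25, 1.32], [0.18, 2.47], [-1.1, 4.24], [0.23, 1.98], [-2.94, 2.94]. Speed limits (rad/s): [2.57, 2.57, 3.14, 3.14, 3.14, 3.14, 3.14].

INTERFACE

Orientations are given as [roll, pitch, yaw] about the fixed x, y, z axes, in that order (R = Rz(yaw) Ry(pitch) Rx(roll)).
In Python, from cell import telemetry, get_image, get_calibration, ctrl gives the robot as it stands. The module is installed in compiled form; this text tells all that it offers.
- The arm moves only by the tool arm_command, never from a script. Its arguments are lists of equal length, an entry for each row: "rot": the turn, a rotation vector about the world's x, y, z in degrees, a list of three; "slide": the shift along the world's x, y, z in mm, a list of three; "gripper": the finger opening in mm, from 0 to 85.4. A call has 1 to 5 rows; each row shifts and turns the pose as measured when the row begins; what a row does not reach is not made up. A row lasts 1/12 s, in which the tool goes at most 41.7 mm and 7.16 degrees, less where a joint would pass 70% of its speed; a pose out of reach is approached as far as the arm can. A call with a gripper value outside its range is refused whole. The fingers move at their own pace and stop on an object; the grip force is fixed at half the most. Time passes only in rows, so rows that do not move let the fingers close. It gives the time, the measured TCP pose, the force and the opening at its end, in the units of the state.
- telemetry.read_state(): the state, without advancing time (a new reading comes with each control period).
- get_image(name): name is "scene" or "top"; returns (picture, depth): 420x560x3 uint8, red, green, blue; 420x560 float32, mm along the optical axis (not along the pixel's ray), 0 where there is no reading.
- get_calibration(name): a dict with "fx", "fy", "cx", "cy" (pixels), "xyz" and "attitude" of the camera in the world. Camera axes: x right, y up, looking along -z (the intrinsics and any distortion apply to the point x, -y, -z); pixel columns grow to the right and rows downward; lengths in mm; the calibration is good to about 2 mm. A picture is of the moment at which its call begins. get_calibration takes no time and is no camera call.
- ctrl.finish_job(): hands the job in, once; it reports no verdict.
The state is a dict: "clock": time; "qpos": joint angles; "qd": joint speeds; "tau": joint torques, N m; "eef_pos": TCP position; "tool_rot": TCP orientation; "force": force on the tool from outside, world axes, zero at the start; "torque": the same for the moment, N m; "width": finger opening in mm.
Only numpy, scipy, OpenCV 4.12 (cv2) and the standard library are available. Lean on these libraries where they do the work, as an engineer would, in place of code of your own. Each camera call takes 0.05 s, during which the arm holds its last target.

## Working session

There is one attempt and no reset: what is moved stays moved. The work goes in short steps, Python scripts to look and compute and a tool call to move; the robot and the scene stay as the last step left them, time stands still between calls to the robot, and variables do not carry over. Pictures are saved under pics/ and viewed, and the job is handed in when it is done.

Besides the shell and the picture viewer there is one more tool, called after "Emit:" as name(argument=value, ...), one argument or row to a line, values as JSON. arm_command: Moves the arm, as the interface text tells. Its arguments: {"type":"object","properties":{"rot":{"type":"array"},"slide":{"type":"array"},"gripper":{"type":"array"}},"required":["rot","slide","gripper"]}

```bash
mkdir -p pics; cat > h.py <<'E'
import numpy as np, cv2
from cell import telemetry, get_image, get_calibration, ctrl
from scipy.spatial.transform import Rotation as R
def cam(n):
    c=get_calibration(n); return c
def rotm(c):
    a=np.array(c["attitude"],float)
    if a.shape==(3,3): return a
    if a.size==4: raise Exception(a)
    return R.from_euler('xyz',a).as_matrix()
def ray(c,u,v):
    d=np.array([(u-c["cx"])/c["fx"],-(v-c["cy"])/c["fy"],-1.0])
    return np.array(c["xyz"]),rotm(c)@d
def onplane(c,u,v,z):
    o,d=ray(c,u,v); return o+d*(z-o[2])/d[2]
def bydepth(c,u,v,D):
    o,d=ray(c,u,v); return o+d*D
E
python3 - <<'E'
from h import *
for n in("scene","top"):
    c=get_calibration(n);print(n,c)
    p,d=get_image(n);cv2.imwrite(f"pics/{n}0.png",p[:,:,::-1]);np.savez(f"{n}0.npz",p=p,d=d)
print(telemetry.read_state())
E
```

```text
scene {'fx': 392.0678042733068, 'fy': 392.0678042733068, 'cx': 279.9668542046516, 'cy': 214.4638459438396, 'xyz': array([1055.0551189 ,  -21.20959305,  584.57403272]), 'attitude': array([0.82014193, 0.01200179, 1.52121958])}
top {'fx': 396.5103327291645, 'fy': 396.5103327291645, 'cx': 279.6131478287434, 'cy': 204.21265406358327, 'xyz': array([357.92097592, -17.71686501, 922.60338572]), 'attitude': array([ 0.17356057,  0.01889425, -1.58923202])}
{'clock': 0.1, 'qpos': array([-1.34585182,  0.62927067,  0.03844392,  1.51826454, -0.02701366,
        0.99627865, -0.01998832]), 'qd': array([-1.82921606e-03, -4.73515866e-03,  2.05574667e-03, -3.20307087e-03,
        1.96241822e-03, -6.50466164e-05,  1.14401083e-04]), 'tau': array([ 3.57675999e-03, -5.64531076e+01,  1.23097301e+00, -1.93975192e+01,
        1.12933625e-02,  5.33316401e-03, -3.77618278e-06]), 'eef_pos': array([186.14040845, 622.20035099, 230.47108152]), 'tool_rot': array([3.14158676e+00, 1.70344700e-03, 1.28005681e+00]), 'force': array([0.59586298, 0.25971826, 0.37195038]), 'torque': array([-0.03228212,  0.03416557, -0.02208198]), 'width': 85.19713248300593}
```

View pics/scene0.png

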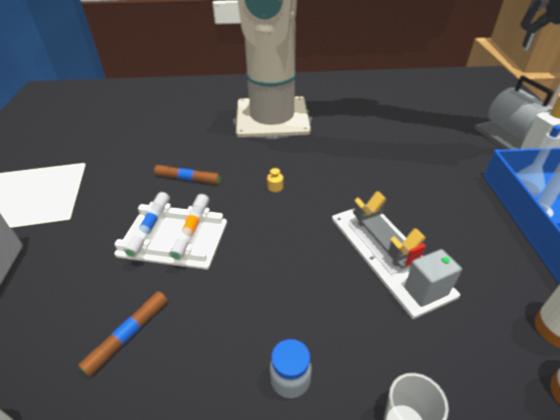

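View pics/top0.png

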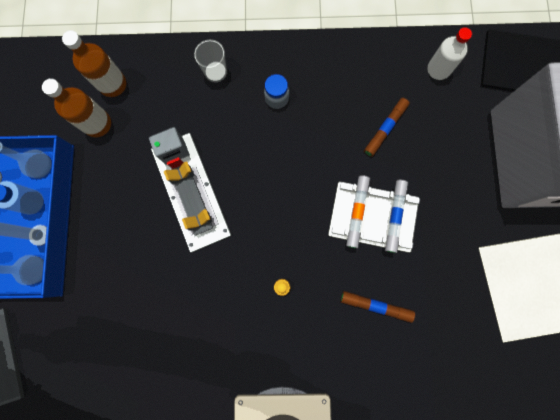

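```bash
python3 - <<'E'
from h import *
t=np.load("top0.npz");s=np.load("scene0.npz")
a=cv2.resize(t["p"][120:260,140:240],None,fx=4,fy=4,interpolation=cv2.INTER_CUBIC)
b=cv2.resize(t["p"][165:265,320:430],None,fx=3.5,fy=3.5,interpolation=cv2.INTER_CUBIC)
im=np.zeros((560,790,3),np.uint8);im[:560,:400]=a;im[:350,400:785]=b
cv2.imwrite("pics/topz.png",im[:,:,::-1])
a=cv2.resize(s["p"][185:315,325:465],None,fx=4,fy=4,interpolation=cv2.INTER_CUBIC)
cv2.imwrite("pics/scz.png",a[:,:,::-1])
def blobs(p,lo,hi,box,name):
    h=cv2.cvtColor(p,cv2.COLOR_RGB2HSV);m=cv2.inRange(h,lo,hi)
    mm=np.zeros_like(m);x0,y0,x1,y1=box;mm[y0:y1,x0:x1]=m[y0:y1,x0:x1]
    n,l,st,ce=cv2.connectedComponentsWithStats(mm)
    for i in range(1,n):
        if st[i,4]>15: print(name,st[i],ce[i].round(2))
blobs(t["p"],(100,120,80),(130,255,255),(330,170,430,260),"blue top")
blobs(t["p"],(5,150,150),(20,255,255),(330,170,430,260),"orange top")
blobs(s["p"],(100,120,80),(130,255,255),(110,180,240,270),"blue sc")
blobs(s["p"],(5,150,150),(20,255,255),(110,180,240,270),"orange sc")
for n,A in(("top",t),("scene",s)):
    c=get_calibration(n);D=A["d"];print(n,(D==0).mean())
ct=get_calibration("top")
for u,v in((397,214),(358,212),(397,185),(391,245),(345,235),(300,200)): print(u,v,bydepth(ct,u,v,t["d"][v,u]).round(1))
E
```

```text
blue top [390 207  13  17 180] [396.22 215.06]
orange top [352 203  13  17 171] [357.94 210.7 ]
blue sc [141 213  16  16 155] [149.21 219.91]
orange sc [184 215  15  16  94] [192.18 222.67]
top 0.004145408163265306
scene 0.003949829931972789
397 214 [ 482.7 -261.6   56.1]
358 212 [ 488.7 -176.2   57.8]
397 185 [ 549.  -267.6   50.9]
391 245 [ 415.1 -243.7   57.1]
345 235 [ 441.6 -150.    26.5]
300 200 [528.8 -51.6   1.5]
```

View pics/topz.png

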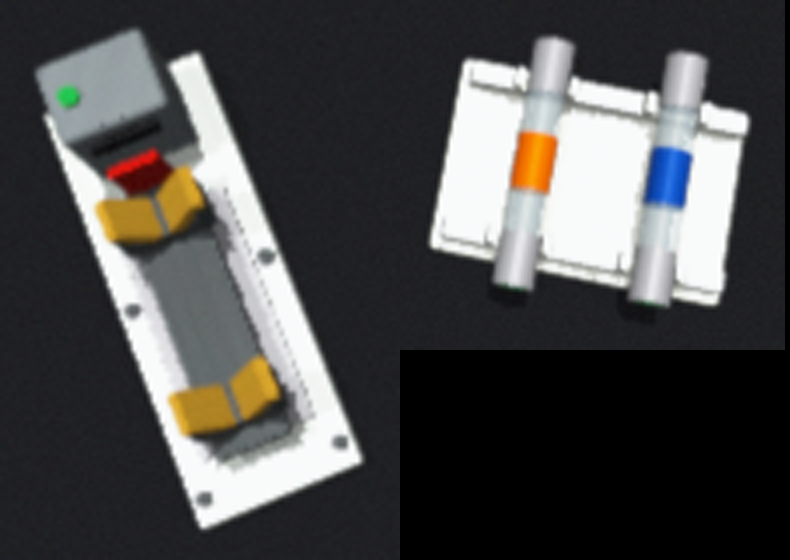

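View pics/scz.png

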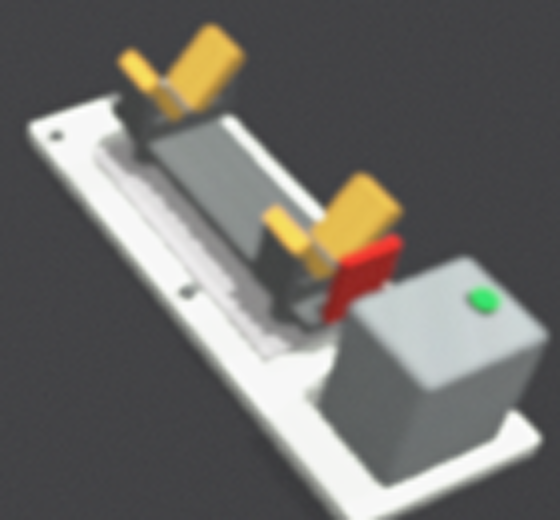

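```bash
cat > cl.py <<'E'
from h import *
def cloud(n,p,d):
    c=get_calibration(n);v,u=np.mgrid[0:420,0:560]
    k=np.stack([(u-c["cx"])/c["fx"],-(v-c["cy"])/c["fy"],-np.ones_like(u,float)],-1)
    P=np.array(c["xyz"])+(k@rotm(c).T)*d[...,None]
    P[d==0]=np.nan
    return P
E
python3 - <<'E'
from cl import *
for n in("top","scene"):
    A=np.load(n+"0.npz");p=A["p"];P=cloud(n,p,A["d"]);h=cv2.cvtColor(p,cv2.COLOR_RGB2HSV)
    def reg(m,name):
        m=cv2.morphologyEx(m.astype(np.uint8),cv2.MORPH_OPEN,np.ones((2,2)))>0
        q=P[m];
        r=cv2.minAreaRect(q[:,:2].astype(np.float32));z=np.percentile(q[:,2],[5,50,95])
        print(n,name,m.sum(),"c",np.round(r[0],1),"sz",np.round(r[1],1),"ang",round(r[2],2),"z",z.round(1))
    X,Y,Z=P[...,0],P[...,1],P[...,2]
    bx=(X>380)&(X<720)&(Y>80)&(Y<340)
    print("floor z",np.nanmedian(Z[(X>350)&(X<380)&(Y>100)&(Y<300)]))
    white=(h[...,1]<60)&(h[...,2]>150)
    reg(bx&(Z>5)&(Z<20)&white,"plate")
    reg(bx&(Z>80)&(Z<94)&(h[...,1]<90),"dettop")
    gold=(h[...,0]>14)&(h[...,0]<28)&(h[...,1]>130)&(h[...,2]>70)
    reg(bx&gold&(Z>35),"gold")
    red=((h[...,0]<6)|(h[...,0]>174))&(h[...,1]>150)&(h[...,2]>70)
    reg(bx&red,"red")
    rb=(X>350)&(X<620)&(Y>-340)&(Y<-80)
    reg(rb&white&(Z<42)&(Z>6),"rack")
    blue=(h[...,0]>100)&(h[...,0]<130)&(h[...,1]>120)&(h[...,2]>80)
    reg(rb&blue&(Z>38),"blue")
    org=(h[...,0]>4)&(h[...,0]<20)&(h[...,1]>150)&(h[...,2]>150)
    reg(rb&org&(Z>38),"orange")
    m=rb&(Z>45)
    nn,l,st,ce=cv2.connectedComponentsWithStats(m.astype(np.uint8))
    for i in range(1,nn):
        if st[i,4]>100: reg(l==i,"tube%d"%i)
E
```

```text
floor z -0.8804243817430688
top plate 2137 c [553.1 206.6] sz [268.2  97.8] ang 22.0 z [nan nan nan]
top dettop 593 c [648.2 246.9] sz [45.8 59.4] ang 24.72 z [nan nan nan]
top gold 552 c [531.9 198.2] sz [140.4  53.4] ang 22.32 z [nan nan nan]
top red 96 c [610.8 222.9] sz [30.6 31.7] ang 68.24 z [nan nan nan]
top rack 3019 c [ 402.3 -299.5] sz [0.  3.8] ang 0.0 z [nan nan nan]
top blue 177 c [ 479.8 -268.8] sz [34.5 40. ] ang 77.69 z [13.7 55.4 58.7]
top orange 164 c [ 491.1 -183.3] sz [29.6 38.7] ang 78.89 z [nan nan nan]
top tube1 806 c [ 496.7 -178.3] sz [ 33.4 171.3] ang 72.1 z [nan nan nan]
top tube2 834 c [ 484.7 -272.2] sz [ 31.6 177.2] ang 67.99 z [nan nan nan]
floor z -0.1922018602936646
scene plate 2330 c [559.6 207.3] sz [265.5 105.8] ang 24.38 z [nan nan nan]
scene dettop 961 c [630.3 269.8] sz [ 44.3 140.6] ang 38.41 z [nan nan nan]
scene gold 621 c [506.5 229.2] sz [184.1 128. ] ang 27.84 z [nan nan nan]
scene red 175 c [591.8 249.9] sz [ 13.9 134.8] ang 50.46 z [nan nan nan]
scene rack 3361 c [ 483.6 -212.5] sz [146.8 193.8] ang 60.58 z [nan nan nan]
scene blue 152 c [ 473.1 -256. ] sz [18.7 63.9] ang 87.77 z [39.4 53.4 58.1]
scene orange 51 c [ 484.1 -169.5] sz [59.5 13.2] ang 7.46 z [nan nan nan]
scene tube1 825 c [ 457.5 -257.1] sz [ 31.2 217.4] ang 79.95 z [nan nan nan]
scene tube2 824 c [ 473.  -170.8] sz [ 26.4 212.4] ang 76.66 z [nan nan nan]
```

```bash
python3 - <<'E'
from h import *
c=get_calibration("top")
for nm,u,v,z in [("BR",230.5,235.25,12),("BL",190.75,252,12),("TR",190,133.5,12),("Lhid",151.75,149.5,12),
  ("gF1",140+155/4,120+193/4,53),("gF2",140+165/4,120+233/4,53),("gB1",140+222/4,120+365/4,53),("gB2",140+238/4,120+415/4,53),
  ("blueC45",396.22,215.06,45),("blueC55",396.22,215.06,55),("orC45",357.94,210.7,45),("orC55",357.94,210.7,55),
  ("blue top end",320+288/3.5,165+57/3.5,45),("blue bot end",320+250/3.5,165+298/3.5,45),
  ("or top end",320+154/3.5,165+42/3.5,45),("or bot end",320+114/3.5,165+284/3.5,45)]:
    print(nm,onplane(c,u,v,z).round(1))
s=get_calibration("scene")
print("sc blue",onplane(s,149.21,219.91,45).round(1),onplane(s,149.21,219.91,55).round(1))
# rack edge lines in top via white mask
A=np.load("top0.npz");p=A["p"]
g=cv2.cvtColor(p,cv2.COLOR_RGB2GRAY)
def edgept(P0,P1,n=41,bright_first=True):
    # subpixel step along P0->P1
    L=np.linspace(0,1,n*4);q=np.array(P0)[None]*(1-L[:,None])+np.array(P1)[None]*L[:,None]
    val=cv2.remap(g,q[:,0].astype(np.float32)[None],q[:,1].astype(np.float32)[None],cv2.INTER_LINEAR)[0].astype(float)
    th=(val.max()+val.min())/2;i=np.where((val[:-1]>th)!=(val[1:]>th))[0]
    return q[i[0]] if len(i) else None
def line(pairs,z):
    pts=[]
    for a,b in pairs:
        e=edgept(a,b)
        if e is not None: pts.append(onplane(c,*e,z)[:2])
    pts=np.array(pts);vx,vy,x,y=cv2.fitLine(pts.astype(np.float32),cv2.DIST_HUBER,0,.01,.01).ravel()
    res=np.abs((pts-[x,y])@[-vy,vx]);print("line pt",round(x,1),round(y,1),"ang",round(np.degrees(np.arctan2(vy,vx))%180,2),"res",res.max().round(2));return x,y,vx,vy
# bench right edge from (230.5,235) to (190,133.5): sample across
pr=[]
for t in np.linspace(.08,.92,25):
    m=np.array([230.5,235.25])*(1-t)+np.array([190,133.5])*t;nrm=np.array([.929,-.370]);pr.append((m-nrm*2.5,m+nrm*5))
r=line(pr,12)
pr=[]
for t in np.linspace(.05,.9,25):
    m=np.array([190.75,252])*(1-t)+np.array([152,150])*t;nrm=np.array([-.929,.370]);pr.append((m-nrm*2.5,m+nrm*5))
l=line(pr,12)
pr=[]
for t in np.linspace(.1,.9,15):
    m=np.array([190.75,252])*(1-t)+np.array([230.5,235.25])*t;nrm=np.array([.39,.92]);pr.append((m-nrm*2.5,m+nrm*5))
b=line(pr,12)
E
```

```text
BR [447.7 111.1  12. ]
BL [411.1 202.4  12. ]
TR [696.2 210.   12. ]
Lhid [658.2 301.6  12. ]
gF1 [598.7 223.7  53. ]
gF2 [575.2 217.5  53. ]
gB1 [498.8 183.7  53. ]
gB2 [470.6 174.3  53. ]
blueC45 [ 482.  -262.9   45. ]
blueC55 [ 480.5 -260.1   55. ]
orC45 [ 493.6 -178.6   45. ]
orC55 [ 492.  -176.7   55. ]
blue top end [ 558.6 -281.8   45. ]
blue bot end [ 404.6 -247.1   45. ]
or top end [ 570.5 -196.3   45. ]
or bot end [ 415.  -162.7   45. ]
sc blue [ 476.6 -260.8   45. ] [ 487.3 -256.4   55. ]
line pt 566.2 158.6 ang 21.87 res 0.33
line pt 524.9 250.3 ang 21.86 res 0.34
line pt 430.1 156.6 ang 111.97 res 0.22
```

Emit:
arm_command(
  rot=[
    [0,0,0.8],
    [0,0,0.8],
    [0,0,0.8],
    [0,0,0.8],
    [0,0,0.8],
  ],
  slide=[
    [25,-32,0],
    [25,-32,0],
    [25,-32,0],
    [25,-32,0],
    [25,-32,0],
  ],
  gripper=[85,85,85,85,85],
)

```text
clock: 0.52
eef_pos: [302.1, 464.6, 227.0]
tool_rot: [-3.133, 0.001, 1.374]
force: [0.6, -0.1, 0.3]
width: 85.1
```

Emit:
arm_command(
  rot=[
    [0,0,0],
    [0,0,0],
    [0,0,0],
    [0,0,0],
    [0,0,0],
  ],
  slide=[
    [25,-32,0],
    [25,-32,0],
    [25,-32,0],
    [25,-32,0],
    [25,-32,0],
  ],
  gripper=[85,85,85,85,85],
)

```text
clock: 0.93
eef_pos: [428.0, 298.0, 225.9]
tool_rot: [-3.132, 0.003, 1.377]
force: [-0.2, 0.3, 0.4]
width: 85.0
```

Emit:
arm_command(
  rot=[
    [0,0,0],
    [0,0,0],
    [0,0,0],
    [0,0,0],
    [0,0,0],
  ],
  slide=[
    [5,-41,0],
    [5,-41,0],
    [5,-41,0],
    [5,-41,0],
    [5,-41,0],
  ],
  gripper=[85,85,85,85,85],
)

```text
clock: 1.35
eef_pos: [456.6, 91.9, 224.8]
tool_rot: [-3.135, 0.002, 1.375]
force: [1.5, -0.8, 0.5]
width: 84.7
```

Emit:
arm_command(
  rot=[
    [0,0,0],
    [0,0,0],
    [0,0,0],
    [0,0,0],
    [0,0,0],
  ],
  slide=[
    [3,-41,0],
    [3,-41,0],
    [3,-41,0],
    [3,-41,0],
    [3,-41,0],
  ],
  gripper=[85,85,85,85,85],
)

```text
clock: 1.77
eef_pos: [469.3, -116.0, 224.3]
tool_rot: [-3.134, 0.002, 1.375]
force: [1.6, -0.5, -0.0]
width: 84.7
```

Emit:
arm_command(
  rot=[
    [0,0,-0.3],
    [0,0,-0.3],
    [0,0,-0.3],
    [0,0,-0.3],
    [-0.1,-0.4,0],
  ],
  slide=[
    [3,-36,-15],
    [3,-36,-15],
    [3,-36,-15],
    [3,-36,-15],
    [0,0,-15],
  ],
  gripper=[85,85,85,85,85],
)

```text
clock: 2.18
eef_pos: [481.9, -279.3, 149.3]
tool_rot: [3.131, 0.009, 1.342]
force: [0.3, -2.0, -0.1]
width: 85.2
```

Emit:
arm_command(
  rot=[
    [0,0,0],
  ],
  slide=[
    [0,0,0],
  ],
  gripper=[85],
)

```text
clock: 2.27
eef_pos: [479.2, -280.0, 146.2]
tool_rot: [3.137, 0.008, 1.339]
force: [-1.6, 1.4, -0.7]
width: 85.0
```

```bash
python3 - <<'E'
from h import *
t,_=get_image("top");s,_=get_image("scene")
a=cv2.resize(t[120:300,320:480],None,fx=2.5,fy=2.5,interpolation=cv2.INTER_CUBIC)
b=cv2.resize(s[100:280,80:240],None,fx=2.5,fy=2.5,interpolation=cv2.INTER_CUBIC)
cv2.imwrite("pics/g1.png",np.hstack([a,b])[:,:,::-1]);st=telemetry.read_state();print(st["eef_pos"],st["tool_rot"],st["clock"])
E
```

```text
[ 480.91472715 -280.12360237  148.74081397] [3.13339008 0.0094498  1.34002479] 2.3667
```

View pics/g1.png

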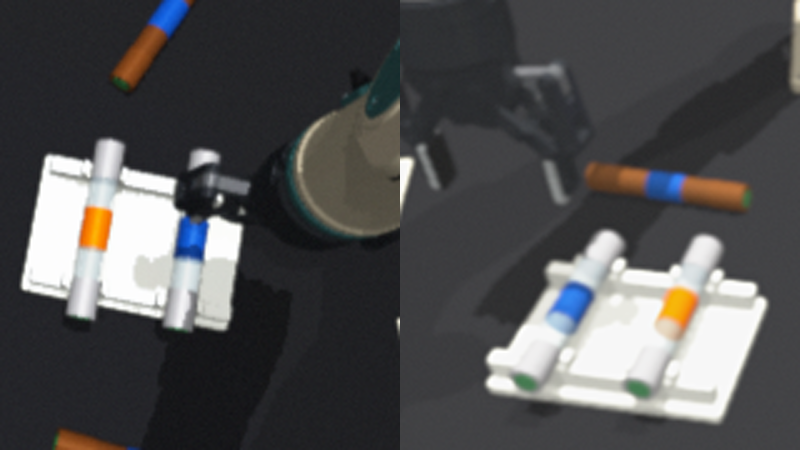

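Emit:
arm_command(
  rot=[
    [0.3,0.2,0.4],
    [0.3,0.15,0.4],
    [0,0,0],
    [0,0,0],
    [0,0,0],
  ],
  slide=[
    [0.5,8,0],
    [0,8,-10],
    [0,0,-15],
    [0,0,-15],
    [0,0,0],
  ],
  gripper=[85,85,85,85,85],
)

```text
clock: 2.78
eef_pos: [486.3, -254.6, 111.5]
tool_rot: [3.135, -0.003, 1.368]
force: [-0.3, 0.6, -0.5]
width: 84.9
```

```bash
python3 - <<'E'
from h import *
t,_=get_image("top");s,_=get_image("scene")
a=cv2.resize(t[120:300,320:480],None,fx=2.5,fy=2.5,interpolation=cv2.INTER_CUBIC)
b=cv2.resize(s[100:280,80:240],None,fx=2.5,fy=2.5,interpolation=cv2.INTER_CUBIC)
cv2.imwrite("pics/g2.png",np.hstack([a,b])[:,:,::-1]);st=telemetry.read_state();print(st["eef_pos"],st["tool_rot"],st["clock"])
E
```

```text
[ 487.46938931 -255.77089498  113.34015031] [ 3.13194565e+00 -2.34574585e-03  1.36701311e+00] 2.8833
```

View pics/g2.png

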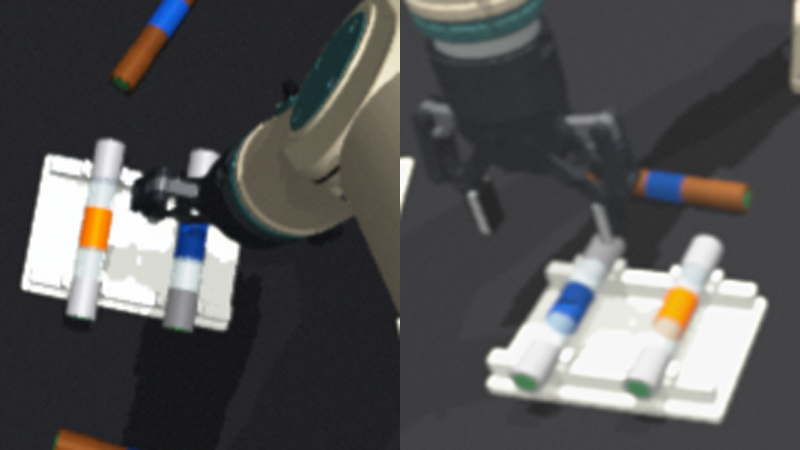

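Emit:
arm_command(
  rot=[
    [0.2,0,-0.5],
    [0,0,0],
  ],
  slide=[
    [-5,-7,0],
    [0,0,0],
  ],
  gripper=[85,85],
)

```text
clock: 3.05
eef_pos: [483.5, -262.3, 115.0]
tool_rot: [3.13, -0.006, 1.361]
force: [-0.2, -0.1, -0.2]
width: 84.9
```

```bash
cat > st.py <<'E'
from h import *
import sys
E_=[]
for i in range(int(sys.argv[1]) if len(sys.argv)>1 else 1):
    get_image("top");s=telemetry.read_state();R_=R.from_euler('xyz',s["tool_rot"]).as_matrix()
    x=R_[:,0];print(s["clock"].__round__(2),s["eef_pos"].round(1),"yaw",np.degrees(np.arctan2(x[1],x[0])).round(2),"tiltz",np.degrees(R_[:2,2]).round(2),"F",s["force"].round(1),"T",s["torque"].round(2),"w",round(s["width"],1))
E
python3 st.py 2
```

```text
3.1 [ 484.4 -261.3  115.1] yaw 78.01 tiltz [0.75 0.21] F [ 1.3  0.2 -0.3] T [-0.02  0.02  0.02] w 84.9
3.15 [ 484.6 -261.1  115. ] yaw 78.03 tiltz [0.76 0.22] F [ 0.3  0.1 -0.1] T [-0.03 -0.01 -0.06] w 84.7
```

Emit:
arm_command(
  rot=[
    [-0.1,0.6,-0.4],
    [0,0,0],
    [0,0,0],
    [0,0,0],
    [0,0,0],
  ],
  slide=[
    [-2.5,-2,0],
    [0,0,-14],
    [0,0,-14],
    [0,0,-14],
    [0,0,0],
  ],
  gripper=[85,85,85,85,85],
)

```text
clock: 3.57
eef_pos: [483.6, -265.3, 74.9]
tool_rot: [3.134, -0.0, 1.352]
force: [-0.2, -0.1, 0.2]
width: 84.7
```

```bash
python3 st.py 2
```

```text
3.62 [ 484.3 -265.7   76. ] yaw 77.44 tiltz [ 0.49 -0.13] F [ 0.3 -0.6  0.8] T [-0.02 -0.   -0.03] w 85.1
3.67 [ 484.8 -266.    76.7] yaw 77.44 tiltz [ 0.56 -0.16] F [ 0.1  1.  -1. ] T [-0.07  0.   -0.01] w 85.2
```

Emit:
arm_command(
  rot=[
    [0.1,0.5,0],
    [0,0,0],
    [0,0,0],
    [0,0,0],
    [0,0,0],
  ],
  slide=[
    [-2.5,1,-5],
    [0,0,-14],
    [0,0,-14],
    [0,0,-12],
    [0,0,0],
  ],
  gripper=[85,85,85,85,85],
)

```text
clock: 4.08
eef_pos: [485.1, -266.7, 34.1]
tool_rot: [3.134, 0.003, 1.351]
force: [-0.9, -0.4, -0.7]
width: 85.0
```

```bash
python3 st.py 2
```

```text
4.13 [ 485.5 -267.    35. ] yaw 77.41 tiltz [ 0.45 -0.31] F [-0.1 -1.2  0.9] T [ 0.04 -0.03 -0.01] w 85.0
4.18 [ 486.  -267.2   35.6] yaw 77.4 tiltz [ 0.51 -0.34] F [0.4 0.2 0. ] T [0.   0.02 0.01] w 85.1
```

Emit:
arm_command(
  rot=[
    [0.3,0.5,0],
    [0,0,0],
    [0,0,0],
  ],
  slide=[
    [-4,3.5,-10],
    [0,0,-1],
    [0,0,0],
  ],
  gripper=[85,85,85],
)

```text
clock: 4.43
eef_pos: [482.8, -264.1, 25.5]
tool_rot: [3.139, 0.001, 1.351]
force: [0.1, 0.2, 0.3]
width: 84.9
```

```bash
python3 st.py 2;python3 - <<'E'
from h import *
t,_=get_image("top");s,_=get_image("scene")
a=cv2.resize(t[140:300,320:480],None,fx=2.5,fy=2.5,interpolation=cv2.INTER_CUBIC)
b=cv2.resize(s[120:280,80:240],None,fx=2.5,fy=2.5,interpolation=cv2.INTER_CUBIC)
cv2.imwrite("pics/g3.png",np.hstack([a,b])[:,:,::-1])
E
```

```text
4.48 [ 482.4 -263.8   25.4] yaw 77.4 tiltz [ 0.08 -0.07] F [-0.4  1.  -1. ] T [ 0.    0.   -0.01] w 85.3
4.53 [ 482.5 -263.9   25.5] yaw 77.4 tiltz [ 0.09 -0.08] F [ 0.4  1.7 -0.7] T [-0.04 -0.01 -0.02] w 85.2
```

View pics/g3.png

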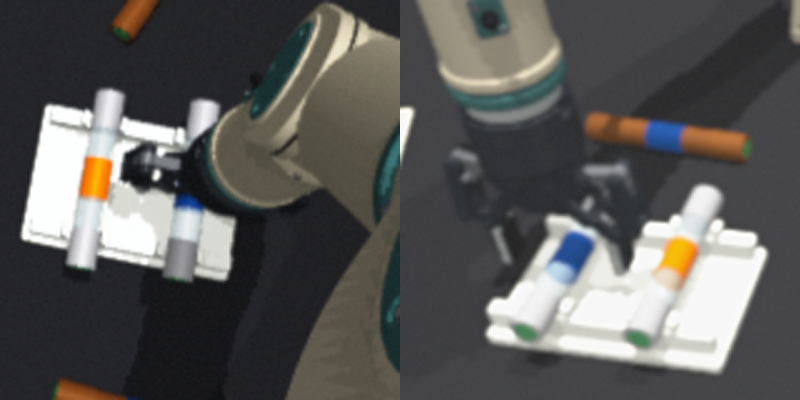

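Emit:
arm_command(
  rot=[
    [0,0,0],
    [0,0,0],
    [0,0,0],
    [0,0,0],
    [0,0,0],
  ],
  slide=[
    [0,0,0],
    [0,0,0],
    [0,0,0],
    [0,0,0],
    [0,0,0],
  ],
  gripper=[10,10,10,10,10],
)

```text
clock: 5.05
eef_pos: [483.3, -264.3, 26.4]
tool_rot: [3.138, 0.001, 1.351]
force: [0.4, 7.7, 10.4]
width: 24.9
```

Emit:
arm_command(
  rot=[
    [0,0,0],
    [0,0,0],
    [0,0,0],
    [0,0,0],
    [0,0,0],
  ],
  slide=[
    [0,0,0],
    [0,0,0],
    [0,0,0],
    [0,0,0],
    [0,0,0],
  ],
  gripper=[10,10,10,10,10],
)

```text
clock: 5.47
eef_pos: [483.4, -264.1, 26.7]
tool_rot: [3.138, 0.001, 1.351]
force: [-0.3, -0.3, 0.5]
width: 24.4
```

```bash
python3 st.py 2
```

```text
5.52 [ 483.4 -264.1   26.7] yaw 77.39 tiltz [ 0.21 -0.11] F [0.  0.1 0.4] T [ 0.08  0.08 -0.02] w 24.6
5.57 [ 483.4 -264.1   26.7] yaw 77.39 tiltz [ 0.21 -0.11] F [0.1 0.3 1.2] T [ 0.06 -0.01  0.02] w 24.1
```

Emit:
arm_command(
  rot=[
    [0,0,0],
    [0,0,0],
    [0,0,0],
    [0,0,0],
    [0,0,0],
  ],
  slide=[
    [0,0,8],
    [0,0,20],
    [0,0,20],
    [0,0,20],
    [0,0,20],
  ],
  gripper=[10,10,10,10,10],
)

```text
clock: 5.98
eef_pos: [478.8, -262.2, 114.2]
tool_rot: [-3.134, -0.001, 1.351]
force: [0.3, -0.3, -1.6]
width: 24.1
```

```bash
python3 st.py 2;python3 - <<'E'
from h import *
t,_=get_image("top");s,_=get_image("scene")
a=cv2.resize(t[140:300,320:480],None,fx=2.5,fy=2.5,interpolation=cv2.INTER_CUBIC)
b=cv2.resize(s[120:280,80:240],None,fx=2.5,fy=2.5,interpolation=cv2.INTER_CUBIC)
cv2.imwrite("pics/g4.png",np.hstack([a,b])[:,:,::-1])
E
```

```text
6.03 [ 480.9 -263.4  118. ] yaw 77.37 tiltz [-0.09  0.01] F [0.3 0.  0.7] T [-0.04 -0.04 -0.06] w 24.1
6.08 [ 481.2 -263.5  116.5] yaw 77.38 tiltz [-0.06 -0.01] F [ 1.2 -1.4 -1.5] T [ 0.01 -0.14 -0.06] w 24.0
```

View pics/g4.png

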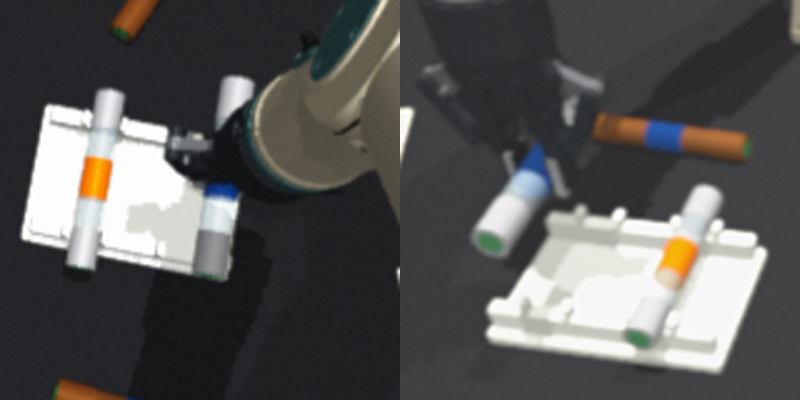

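Emit:
arm_command(
  rot=[
    [0,0,2],
    [0,0,3],
    [0,0,3],
    [0,0,3],
    [0,0,3],
  ],
  slide=[
    [2,15,15],
    [3,35,12],
    [3,37,0],
    [3,37,0],
    [3,37,0],
  ],
  gripper=[10,10,10,10,10],
)

```text
clock: 6.6
eef_pos: [488.0, -107.3, 136.9]
tool_rot: [-3.128, 0.005, 1.585]
force: [1.1, 1.2, -2.1]
width: 24.2
```

Emit:
arm_command(
  rot=[
    [0,0,3],
    [0,0,3],
    [0,0,3],
    [0,0,3],
    [0,0,3],
  ],
  slide=[
    [3,37,0],
    [3,37,0],
    [3,37,0],
    [3,37,0],
    [3,37,0],
  ],
  gripper=[10,10,10,10,10],
)

```text
clock: 7.02
eef_pos: [497.5, 85.6, 131.6]
tool_rot: [-3.117, 0.004, 1.858]
force: [1.2, -0.5, -0.5]
width: 24.1
```

Emit:
arm_command(
  rot=[
    [0,0,2],
    [0,0,1],
    [0,0,0.5],
    [0,0,0],
    [0,0,0],
  ],
  slide=[
    [6,30,3],
    [6,28,2],
    [5,18,0],
    [2,8,0],
    [0,0,0],
  ],
  gripper=[10,10,10,10,10],
)

```text
clock: 7.43
eef_pos: [511.0, 185.1, 130.6]
tool_rot: [-3.107, -0.003, 1.941]
force: [-0.5, 0.9, -1.3]
width: 24.1
```

```bash
python3 st.py 3
```

```text
7.48 [510.6 183.7 130.4] yaw 111.14 tiltz [-1.94 -0.62] F [-1.7  0.7 -1.1] T [ 0.04 -0.05 -0.04] w 24.4
7.53 [510.6 181.9 130.6] yaw 111.01 tiltz [-1.94 -0.69] F [-0.2 -1.  -1. ] T [-0.02 -0.03 -0.06] w 24.5
7.58 [510.9 180.7 130.9] yaw 110.91 tiltz [-1.92 -0.71] F [ 0.  -1.5 -1.1] T [ 0.03 -0.05  0.03] w 24.3
```

Emit:
arm_command(
  rot=[
    [0.6,-1.7,0.7],
    [0,0,0],
    [0,0,0],
  ],
  slide=[
    [7,11,0],
    [0,0,0],
    [0,0,0],
  ],
  gripper=[10,10,10],
)

```text
clock: 7.83
eef_pos: [517.4, 184.0, 130.3]
tool_rot: [-3.133, 0.005, 1.939]
force: [0.5, -0.9, -1.3]
width: 24.3
```

```bash
python3 st.py 3; python3 - <<'E'
from h import *
t,_=get_image("top");s,_=get_image("scene")
a=cv2.resize(t[110:270,120:280],None,fx=2.5,fy=2.5,interpolation=cv2.INTER_CUBIC)
b=cv2.resize(s[150:310,320:480],None,fx=2.5,fy=2.5,interpolation=cv2.INTER_CUBIC)
cv2.imwrite("pics/g5.png",np.hstack([a,b])[:,:,::-1])
E
```

```text
7.88 [517.6 184.1 130.4] yaw 111.08 tiltz [-0.33 -0.4 ] F [-0.4  0.6 -1.7] T [-0.    0.02  0.04] w 24.3
7.93 [517.6 184.6 130.4] yaw 111.1 tiltz [-0.32 -0.38] F [ 0.2 -0.2 -1.9] T [-0.01  0.   -0.03] w 24.4
7.98 [517.8 185.2 130.4] yaw 111.13 tiltz [-0.3  -0.35] F [ 0.3  0.1 -0.4] T [-0.   -0.05  0.02] w 24.5
```

View pics/g5.png

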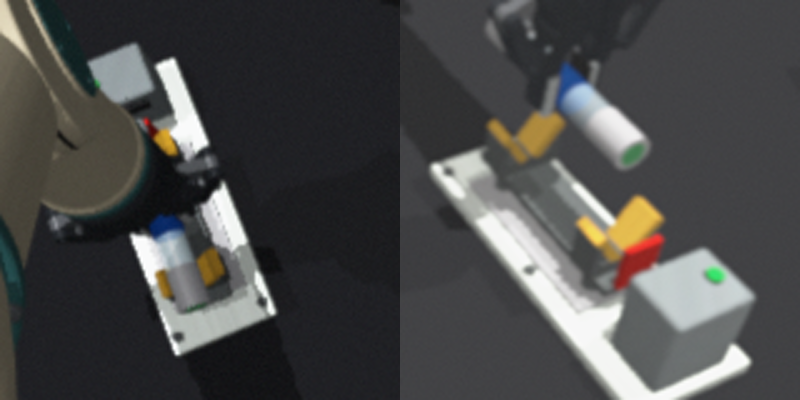

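Emit:
arm_command(
  rot=[
    [0.3,-0.3,0.6],
    [0,0,0],
    [0,0,0],
    [0,0,0],
    [0,0,0],
  ],
  slide=[
    [1.5,7,0],
    [0,0,-13],
    [0,0,-13],
    [0,0,-12],
    [0,0,0],
  ],
  gripper=[10,10,10,10,10],
)

```text
clock: 8.5
eef_pos: [520.9, 195.3, 92.6]
tool_rot: [3.136, -0.001, 1.953]
force: [0.1, 0.0, -1.4]
width: 24.7
```

```bash
python3 st.py 3
```

```text
8.55 [521.5 195.6  93.6] yaw 111.92 tiltz [0.34 0.21] F [-0.2  0.5 -1.1] T [-0.05  0.04  0.  ] w 24.4
8.6 [522.1 195.7  94.3] yaw 111.91 tiltz [0.42 0.24] F [-0.4 -0.2 -1.4] T [-0.02 -0.02  0.04] w 24.3
8.65 [522.5 195.7  94.8] yaw 111.89 tiltz [0.48 0.25] F [-0.2 -0.1 -2.3] T [ 0.01  0.02 -0.02] w 24.4
```

```bash
python3 - <<'E'
from h import *
t,_=get_image("top");s,_=get_image("scene")
print(telemetry.read_state()["eef_pos"])
a=cv2.resize(t[110:260,130:230],None,fx=4,fy=4,interpolation=cv2.INTER_CUBIC)
b=cv2.resize(s[190:310,360:460],None,fx=4,fy=4,interpolation=cv2.INTER_CUBIC)
im=np.zeros((600,800,3),np.uint8);im[:600,:400]=a;im[:480,400:]=b
cv2.imwrite("pics/g6.png",im[:,:,::-1])
E
```

```text
[522.77038877 195.60203764  95.16418736]
```

View pics/g6.png

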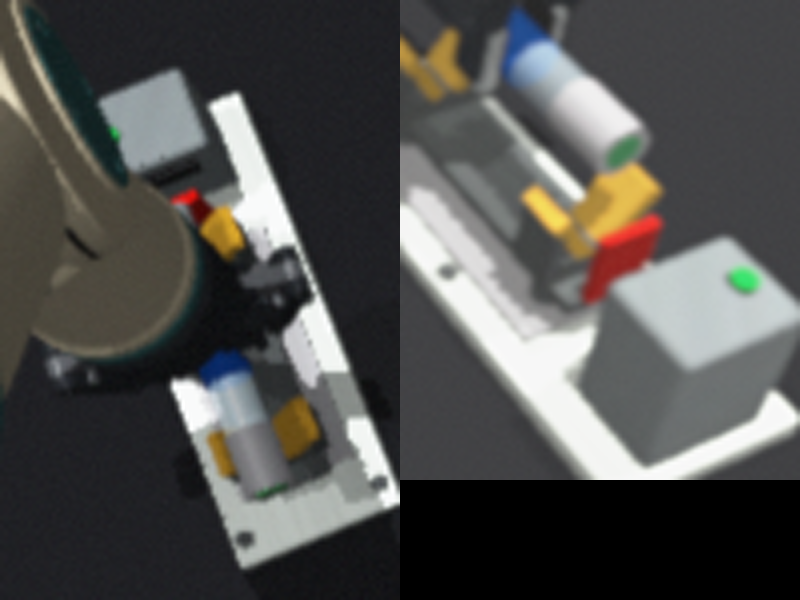

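```bash
python3 - <<'E'
from h import *
s=get_calibration("scene");t=get_calibration("top")
e=np.array([.928,.3725]);n=np.array([-.3725,.928])
for nm,c,u,v,z in [("front end",s,416,228,113.3),("stop top mid",s,418.5,247.75,81),("rear end",t,197,232.3,113.3),("rear end low",t,197,232.3,103),
 ("sc plate cornerR",s,400+0,0,12)]:
    p=onplane(c,u,v,z);print(nm,p.round(1),"e",(p[:2]@e-572.5).round(1),"n",(p[:2]@n).round(1))
E
```

```text
front end [598.  225.9 113.3] e 66.6 n -13.1
stop top mid [614.  232.7  81. ] e 84.0 n -12.8
rear end [445.2 165.8 113.3] e -97.6 n -12.0
rear end low [446.3 168.2 103. ] e -95.7 n -10.2
sc plate cornerR [-1124.8   694.3    12. ] e -1357.7 n 1063.3
```

Emit:
arm_command(
  rot=[
    [-0.2,0.5,0],
    [0,0,0],
    [0,0,0],
    [0,0,0],
    [0,0,0],
  ],
  slide=[
    [-3,-1.5,0],
    [0,0,-9],
    [0,0,-9],
    [0,0,-6],
    [0,0,0],
  ],
  gripper=[10,10,10,10,10],
)

```text
clock: 9.17
eef_pos: [520.9, 194.4, 71.1]
tool_rot: [3.137, -0.001, 1.952]
force: [-0.6, -0.1, -1.8]
width: 24.4
```

```bash
python3 st.py 3
```

```text
9.22 [520.9 194.5  71.5] yaw 111.87 tiltz [0.21 0.14] F [ 0.1 -0.2 -2.1] T [-0.01  0.   -0.05] w 24.2
9.27 [521.3 194.6  71.9] yaw 111.87 tiltz [0.25 0.16] F [ 0.9  0.  -0.6] T [-0.01  0.02  0.03] w 24.0
9.32 [521.6 194.7  72.3] yaw 111.87 tiltz [0.3  0.18] F [ 0.5  0.1 -0.8] T [-0.05  0.    0.  ] w 23.9
```

Emit:
arm_command(
  rot=[
    [-0.2,0.3,0],
    [0,0,0],
    [0,0,0],
    [0,0,0],
  ],
  slide=[
    [-2.5,-1.5,-2],
    [0,0,-5],
    [0,0,-4],
    [0,0,-1],
  ],
  gripper=[10,10,10,10],
)

```text
clock: 9.65
eef_pos: [519.6, 193.4, 60.1]
tool_rot: [3.14, 0.0, 1.952]
force: [-1.0, 0.5, -1.1]
width: 24.0
```

```bash
python3 st.py 3
```

```text
9.7 [519.6 193.3  60.1] yaw 111.87 tiltz [ 0.06 -0.01] F [ 0.4  1.  -2.9] T [ 0.04  0.01 -0.03] w 24.2
9.75 [519.7 193.4  60.4] yaw 111.86 tiltz [0.08 0.  ] F [ 0.8  0.7 -0.2] T [-0.   -0.02 -0.01] w 24.5
9.8 [519.9 193.5  60.6] yaw 111.87 tiltz [0.1  0.01] F [ 0.4  0.2 -1.4] T [-0.01  0.04  0.01] w 24.4
```

Emit:
arm_command(
  rot=[
    [0,0,0],
    [0,0,0],
  ],
  slide=[
    [0,0.3,-3],
    [0,0,-2.5],
  ],
  gripper=[10,10],
)

```text
clock: 9.97
eef_pos: [520.4, 194.1, 55.5]
tool_rot: [3.138, 0.0, 1.953]
force: [-1.4, 0.2, 2.4]
width: 24.5
```

```bash
python3 st.py 4
```

```text
10.02 [520.4 194.1  55.2] yaw 111.88 tiltz [0.17 0.04] F [-0.2  0.6  2. ] T [0.04 0.03 0.03] w 24.5
10.07 [520.4 194.1  55.5] yaw 111.88 tiltz [0.17 0.04] F [-0.9  0.1  2.1] T [-0.01  0.13  0.04] w 24.7
10.12 [520.4 194.1  55.6] yaw 111.88 tiltz [0.17 0.04] F [-0.1 -0.5  1.6] T [-0.02  0.12  0.04] w 24.2
10.17 [520.4 194.   55.7] yaw 111.88 tiltz [0.17 0.04] F [-0.6  0.5  2.1] T [-0.04  0.16  0.04] w 24.1
```

Emit:
arm_command(
  rot=[
    [0,0,0],
    [0,0,0],
    [0,0,0],
  ],
  slide=[
    [-0.3,0,-3],
    [-0.3,0,-3],
    [0,0,-0.5],
  ],
  gripper=[10,10,10],
)

```text
clock: 10.42
eef_pos: [520.3, 194.3, 49.8]
tool_rot: [3.137, 0.001, 1.953]
force: [-0.6, -0.2, 5.6]
width: 24.3
```

```bash
python3 st.py 5
```

```text
10.47 [520.4 194.3  49.9] yaw 111.89 tiltz [0.27 0.07] F [-1.5  0.   4.5] T [-0.09  0.21  0.12] w 24.5
10.52 [520.3 194.3  50. ] yaw 111.89 tiltz [0.26 0.07] F [-1.8 -0.4  4.8] T [-0.08  0.15  0.11] w 24.4
10.57 [520.4 194.3  50. ] yaw 111.9 tiltz [0.26 0.07] F [0.1 0.2 4.1] T [-0.09  0.27  0.07] w 24.3
10.62 [520.4 194.2  50. ] yaw 111.89 tiltz [0.27 0.07] F [-1.  -0.2  4.6] T [-0.05  0.22  0.1 ] w 24.1
10.67 [520.4 194.3  50.1] yaw 111.9 tiltz [0.27 0.07] F [-0.5 -0.3  4.9] T [-0.05  0.26  0.1 ] w 24.4
```

```bash
python3 - <<'E'
from h import *
t,_=get_image("top");s,_=get_image("scene")
a=cv2.resize(t[110:260,130:230],None,fx=4,fy=4,interpolation=cv2.INTER_CUBIC)
b=cv2.resize(s[190:310,360:460],None,fx=4,fy=4,interpolation=cv2.INTER_CUBIC)
im=np.zeros((600,800,3),np.uint8);im[:600,:400]=a;im[:480,400:]=b
cv2.imwrite("pics/g7.png",im[:,:,::-1])
E
python3 st.py 1
```

```text
10.82 [520.4 194.3  50. ] yaw 111.89 tiltz [0.26 0.08] F [-0.7 -0.2  5.3] T [-0.07  0.23  0.16] w 24.3
```

View pics/g7.png

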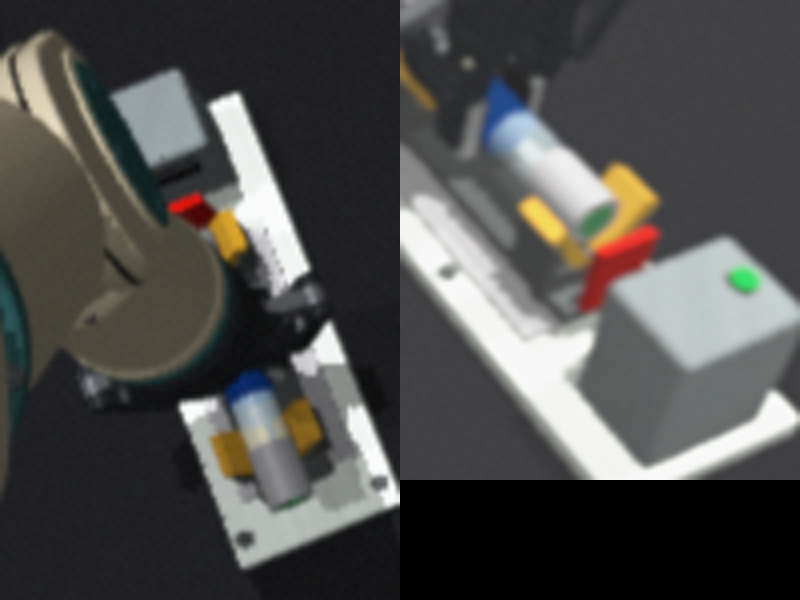

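```bash
python3 - <<'E'
from h import *
s=get_calibration("scene");t=get_calibration("top")
e=np.array([.928,.3725]);n=np.array([-.3725,.928])
for nm,c,u,v,z in [("front end",s,409.5,245.5,68),("front +5",s,409.5,245.5,73),("stop top mid",s,360+(607+660-800)/8,190+(250+228)/8,74),("rear end",t,203.7,235.2,66)]:
    p=onplane(c,u,v,z);print(nm,p.round(1),"e",(p[:2]@e-572.5).round(1),"n",(p[:2]@n).round(1))
E
```

```text
front end [596.4 225.1  68. ] e 64.8 n -13.3
front +5 [600.9 222.7  73. ] e 68.0 n -17.2
stop top mid [612.5 234.6  74. ] e 83.2 n -10.5
rear end [443.7 161.8  66. ] e -100.5 n -15.1
```

Emit:
arm_command(
  rot=[
    [-0.1,0.2,0],
    [0,0,0],
    [0,0,0],
    [0,0,0],
  ],
  slide=[
    [1.9,0.75,-0.3],
    [1.9,0.75,-0.3],
    [1.9,0.75,-0.3],
    [0,0,-0.2],
  ],
  gripper=[10,10,10,10],
)

```text
clock: 11.15
eef_pos: [520.2, 194.1, 47.9]
tool_rot: [-3.129, 0.001, 1.953]
force: [0.9, 0.4, 5.1]
width: 24.3
```

```bash
python3 st.py 4
```

```text
11.2 [520.3 194.1  47.9] yaw 111.89 tiltz [-0.65 -0.33] F [-2.1 -0.5  6. ] T [-0.07  0.2   0.13] w 24.5
11.25 [520.2 194.1  48. ] yaw 111.89 tiltz [-0.65 -0.33] F [-2.9 -0.9  5.2] T [-0.07  0.21  0.09] w 24.3
11.3 [520.2 194.1  48. ] yaw 111.89 tiltz [-0.65 -0.33] F [-2.  -0.3  5.2] T [-0.02  0.25  0.08] w 24.2
11.35 [520.3 194.1  48. ] yaw 111.89 tiltz [-0.64 -0.33] F [-2.7 -1.   5.7] T [-0.02  0.23  0.14] w 24.1
```

Emit:
arm_command(
  rot=[
    [0.2,-0.4,0],
    [0,0,0],
  ],
  slide=[
    [3.7,1.5,0],
    [3.7,1.5,0],
  ],
  gripper=[10,10],
)

```text
clock: 11.52
eef_pos: [521.2, 194.4, 47.0]
tool_rot: [-3.123, 0.001, 1.953]
force: [-8.6, -2.7, 5.9]
width: 24.0
```

```bash
python3 st.py 4
```

```text
11.57 [521.4 194.4  46.8] yaw 111.89 tiltz [-1.02 -0.47] F [-7.3 -1.7  6.1] T [-0.46  1.3   0.11] w 24.5
11.62 [521.4 194.5  46.8] yaw 111.89 tiltz [-1.   -0.46] F [-5.5 -2.8  7.1] T [-0.41  1.19  0.17] w 24.3
11.67 [521.4 194.4  46.8] yaw 111.88 tiltz [-0.99 -0.45] F [-7.5 -1.9  7.3] T [-0.38  1.23  0.08] w 24.5
11.72 [521.4 194.5  46.8] yaw 111.89 tiltz [-0.98 -0.45] F [-7.2 -2.8  6.7] T [-0.41  1.11  0.1 ] w 24.2
```

Emit:
arm_command(
  rot=[
    [0.3,-0.7,0],
    [0,0,0],
  ],
  slide=[
    [1,0.4,4],
    [3,1.2,1],
  ],
  gripper=[10,10],
)

```text
clock: 11.88
eef_pos: [522.2, 194.8, 51.1]
tool_rot: [-3.13, 0.001, 1.953]
force: [-5.5, -2.3, 4.5]
width: 24.3
```

```bash
python3 st.py 3; python3 - <<'E'
from h import *
t,_=get_image("top");s,_=get_image("scene")
a=cv2.resize(t[110:260,130:230],None,fx=4,fy=4,interpolation=cv2.INTER_CUBIC)
b=cv2.resize(s[190:310,360:460],None,fx=4,fy=4,interpolation=cv2.INTER_CUBIC)
im=np.zeros((600,800,3),np.uint8);im[:600,:400]=a;im[:480,400:]=b
cv2.imwrite("pics/g8.png",im[:,:,::-1])
E
```

```text
11.93 [522.6 195.   51.1] yaw 111.89 tiltz [-0.62 -0.29] F [-4.8 -1.3  5. ] T [-0.36  0.93  0.09] w 24.1
11.98 [522.6 195.   50.9] yaw 111.88 tiltz [-0.61 -0.28] F [-4.3 -1.9  4.6] T [-0.22  0.8   0.12] w 24.0
12.03 [522.6 195.   50.9] yaw 111.88 tiltz [-0.61 -0.29] F [-4.3 -1.5  4.2] T [-0.25  0.84  0.13] w 24.5
```

View pics/g8.png

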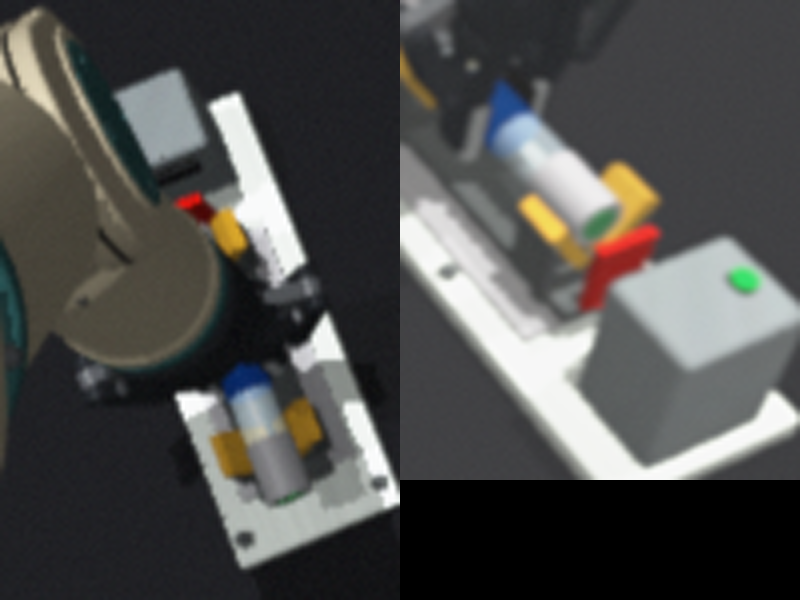

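Emit:
arm_command(
  rot=[
    [0.1,-0.3,0],
    [0.1,-0.2,0],
    [0,0,0],
  ],
  slide=[
    [4,1.6,0.6],
    [4,1.6,0.6],
    [4,1.6,0.6],
  ],
  gripper=[10,10,10],
)

```text
clock: 12.38
eef_pos: [527.1, 196.6, 51.3]
tool_rot: [-3.124, 0.001, 1.953]
force: [-5.6, -2.5, 4.1]
width: 24.3
```

```bash
python3 st.py 3
```

```text
12.43 [528.  197.   51.4] yaw 111.88 tiltz [-0.87 -0.41] F [-4.4 -0.7  4.7] T [-0.35  0.89  0.16] w 24.4
12.48 [528.  197.1  51.4] yaw 111.88 tiltz [-0.85 -0.4 ] F [-5.5 -1.   4.6] T [-0.2   0.77  0.07] w 24.4
12.53 [527.9 197.   51.4] yaw 111.88 tiltz [-0.84 -0.4 ] F [-5.3 -0.9  4. ] T [-0.19  0.73  0.08] w 24.4
```

Emit:
arm_command(
  rot=[
    [0.1,-0.3,0],
    [0.1,-0.2,0],
  ],
  slide=[
    [4,1.6,0.2],
    [4,1.6,0.2],
  ],
  gripper=[10,10],
)

```text
clock: 12.7
eef_pos: [531.2, 198.3, 51.0]
tool_rot: [-3.125, 0.001, 1.953]
force: [-5.5, -2.4, 3.7]
width: 24.1
```

```bash
python3 st.py 3; python3 - <<'E'
from h import *
t,_=get_image("top");s,_=get_image("scene")
a=cv2.resize(t[110:260,130:230],None,fx=4,fy=4,interpolation=cv2.INTER_CUBIC)
b=cv2.resize(s[190:310,360:460],None,fx=4,fy=4,interpolation=cv2.INTER_CUBIC)
im=np.zeros((600,800,3),np.uint8);im[:600,:400]=a;im[:480,400:]=b
cv2.imwrite("pics/g9.png",im[:,:,::-1])
E
```

```text
12.75 [531.7 198.5  50.9] yaw 111.88 tiltz [-0.83 -0.4 ] F [-5.3 -1.4  4.8] T [-0.29  0.98  0.1 ] w 24.6
12.8 [531.6 198.5  50.9] yaw 111.88 tiltz [-0.82 -0.4 ] F [-5.3 -2.4  4.4] T [-0.29  0.87  0.13] w 24.3
12.85 [531.7 198.5  51. ] yaw 111.88 tiltz [-0.81 -0.4 ] F [-4.5 -1.9  4.1] T [-0.31  0.87  0.12] w 24.3
```

View pics/g9.png

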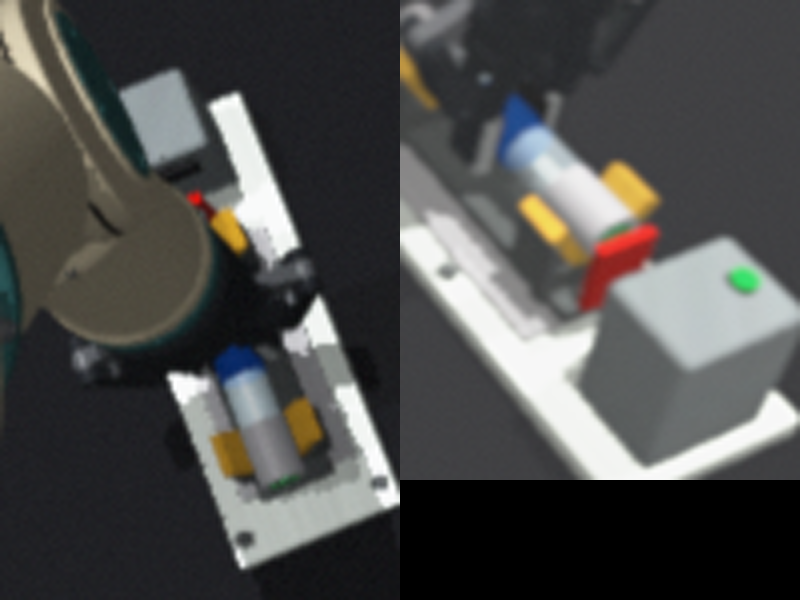

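Emit:
arm_command(
  rot=[
    [0.1,-0.3,0],
    [0.1,-0.2,0],
  ],
  slide=[
    [3.5,1.4,0.2],
    [3.5,1.4,0.2],
  ],
  gripper=[10,10],
)

```text
clock: 13.12
eef_pos: [533.7, 199.3, 50.6]
tool_rot: [-3.125, 0.001, 1.953]
force: [-6.5, -2.3, 4.6]
width: 24.0
```

```bash
python3 st.py 3
```

```text
13.17 [534.  199.4  50.5] yaw 111.88 tiltz [-0.83 -0.41] F [-5.3 -1.5  3.7] T [-0.32  0.98  0.08] w 24.2
13.22 [534.  199.4  50.5] yaw 111.88 tiltz [-0.82 -0.41] F [-4.4 -1.9  4. ] T [-0.28  0.98  0.09] w 24.2
13.27 [534.  199.4  50.6] yaw 111.88 tiltz [-0.82 -0.41] F [-5.1 -2.2  4.5] T [-0.34  0.9   0.13] w 24.4
```

e = 569.8: the tube should be about 4 mm short of the stop. I'll keep going.

Emit:
arm_command(
  rot=[
    [0.1,-0.2,0],
    [0.1,-0.2,0],
  ],
  slide=[
    [4,1.6,0.2],
    [3.5,1.4,0.2],
  ],
  gripper=[10,10],
)

```text
clock: 13.43
eef_pos: [534.9, 199.7, 49.8]
tool_rot: [-3.12, 0.001, 1.953]
force: [-7.2, -2.8, 4.8]
width: 24.4
```

```bash
python3 st.py 3
```

```text
13.48 [534.9 199.7  49.7] yaw 111.88 tiltz [-1.17 -0.53] F [-7.7 -2.3  4.4] T [-0.45  1.34  0.11] w 24.5
13.53 [534.9 199.7  49.7] yaw 111.88 tiltz [-1.16 -0.52] F [-8.3 -3.1  5.3] T [-0.43  1.42  0.1 ] w 24.1
13.58 [534.9 199.7  49.7] yaw 111.88 tiltz [-1.15 -0.52] F [-8.3 -2.9  5.2] T [-0.47  1.3   0.11] w 23.9
```

Emit:
arm_command(
  rot=[
    [0.2,-0.4,0],
    [0.1,-0.2,0],
  ],
  slide=[
    [4,1.6,0.8],
    [3,1.2,0.5],
  ],
  gripper=[10,10],
)

```text
clock: 13.75
eef_pos: [534.8, 199.6, 49.6]
tool_rot: [-3.117, 0.0, 1.953]
force: [-5.9, -2.1, 5.4]
width: 24.0
```

```bash
python3 st.py 3; python3 - <<'E'
from h import *
t,_=get_image("top");s,_=get_image("scene")
a=cv2.resize(t[110:260,130:230],None,fx=4,fy=4,interpolation=cv2.INTER_CUBIC)
b=cv2.resize(s[200:290,370:470],None,fx=4,fy=4,interpolation=cv2.INTER_CUBIC)
im=np.zeros((600,800,3),np.uint8);im[:600,:400]=a;im[:360,400:]=b
cv2.imwrite("pics/g10.png",im[:,:,::-1])
E
```

```text
13.8 [534.8 199.7  49.6] yaw 111.88 tiltz [-1.34 -0.55] F [-7.8 -2.3  5.1] T [-0.38  1.19  0.11] w 24.3
13.85 [534.8 199.7  49.6] yaw 111.88 tiltz [-1.34 -0.55] F [-7.2 -3.2  5.3] T [-0.4   1.13  0.1 ] w 24.4
13.9 [534.8 199.7  49.6] yaw 111.88 tiltz [-1.33 -0.55] F [-7.9 -1.8  5.3] T [-0.41  1.15  0.07] w 24.0
```

View pics/g10.png

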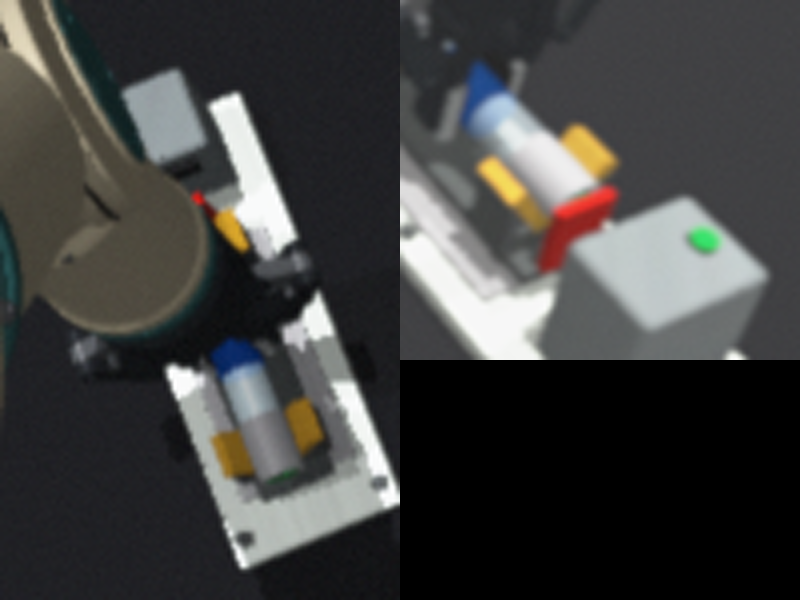

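Emit:
arm_command(
  rot=[
    [0.2,-0.5,0],
  ],
  slide=[
    [6,2.4,1],
  ],
  gripper=[10],
)

```text
clock: 14.08
eef_pos: [535.0, 199.6, 49.5]
tool_rot: [-3.113, 0.001, 1.953]
force: [-14.4, -6.7, 4.6]
width: 24.2
```

```bash
python3 st.py 3
```

```text
14.13 [534.9 199.6  49.4] yaw 111.88 tiltz [-1.52 -0.65] F [-11.4  -4.1   5.1] T [-0.7   2.03  0.14] w 24.4
14.18 [534.9 199.6  49.3] yaw 111.87 tiltz [-1.51 -0.64] F [-11.2  -3.4   5.1] T [-0.78  2.    0.1 ] w 24.7
14.23 [534.8 199.6  49.3] yaw 111.88 tiltz [-1.5  -0.64] F [-11.1  -4.1   5.7] T [-0.73  1.94  0.09] w 24.0
```

Emit:
arm_command(
  rot=[
    [0,0,0],
    [0,0,0],
  ],
  slide=[
    [2,0.8,0.3],
    [2,0.8,0.3],
  ],
  gripper=[10,10],
)

```text
clock: 14.4
eef_pos: [534.6, 199.6, 49.2]
tool_rot: [-3.105, 0.001, 1.953]
force: [-6.0, -1.9, 4.8]
width: 24.1
```

```bash
python3 st.py 8; python3 - <<'E'
from h import *
t,_=get_image("top");s,_=get_image("scene")
cv2.imwrite("pics/t11.png",t[:,:,::-1])
b=cv2.resize(s[180:300,340:480],None,fx=5,fy=5,interpolation=cv2.INTER_CUBIC)
cv2.imwrite("pics/g11.png",b[:,:,::-1])
E
```

```text
14.45 [534.6 199.6  49.2] yaw 111.88 tiltz [-1.96 -0.82] F [-6.3 -2.2  5.9] T [-0.2   0.79  0.01] w 24.1
14.5 [534.6 199.6  49.2] yaw 111.88 tiltz [-1.95 -0.82] F [-5.9 -1.6  6.4] T [-0.22  0.81  0.1 ] w 24.2
14.55 [534.6 199.6  49.2] yaw 111.88 tiltz [-1.94 -0.81] F [-5.  -1.6  4.6] T [-0.29  0.78  0.07] w 24.3
14.6 [534.6 199.6  49.2] yaw 111.88 tiltz [-1.94 -0.81] F [-6.8 -1.8  5.2] T [-0.25  0.83  0.09] w 24.3
14.65 [534.6 199.6  49.3] yaw 111.88 tiltz [-1.94 -0.81] F [-6.1 -1.9  4.6] T [-0.27  0.82  0.08] w 24.1
14.7 [534.6 199.6  49.3] yaw 111.88 tiltz [-1.94 -0.81] F [-6.5 -1.6  5.6] T [-0.19  0.85  0.05] w 24.1
14.75 [534.6 199.6  49.3] yaw 111.87 tiltz [-1.94 -0.81] F [-5.8 -1.7  4.3] T [-0.21  0.86  0.09] w 24.3
14.8 [534.6 199.6  49.3] yaw 111.88 tiltz [-1.94 -0.81] F [-6.1 -2.1  6.2] T [-0.22  0.82  0.05] w 24.1
```

View pics/g11.png

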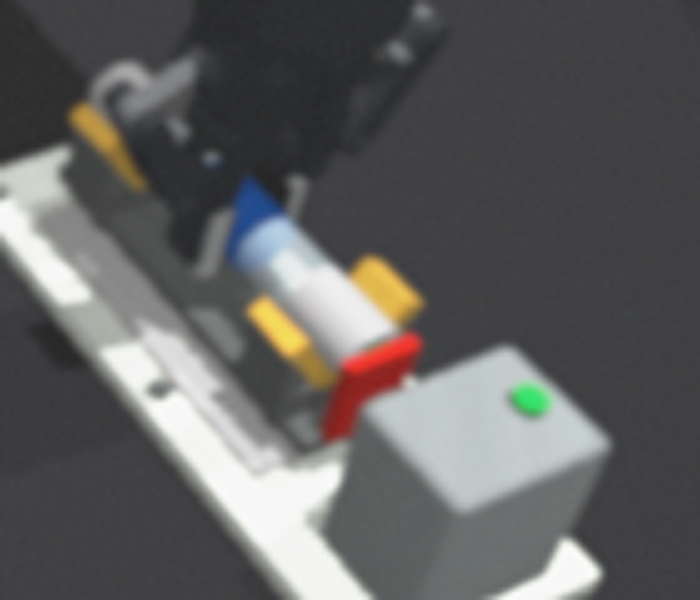

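View pics/t11.png

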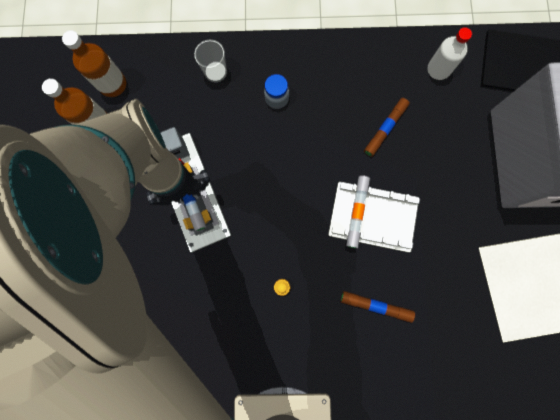

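```bash
python3 - <<'E'
from h import *
print(ctrl.finish_job()); s=telemetry.read_state();print(s["clock"],s["eef_pos"],s["force"],s["width"])
E
```

```text
the job is handed in; nothing more can be done
None
the job is handed in; nothing more can be done
```

I took the blue-sleeved tube from the rack, laid it in the V about 18 mm short of the stop and pressed the cradle about 7 mm down. I then slid it to the stop and handed the job in at about 15 s, still gripping and pressing it. The hand-in reports no verdict.

**Last checks:**
- **At the stop:** a push of about 12 N along the V gave no further motion, where about 5 N had kept it sliding. The scene picture shows the end at the red plate.
- **Pressing:** the force corresponds to about 6.5 N of spring load, and the tool height to about 7.7 mm of sink. The two agree.
- **Steady:** position and forces were constant over the last 0.4 s, with the fingers on the tube (24 mm opening).
- **Surroundings:** the orange-sleeved tube and the bystanders looked unmoved in the top picture, apart from those the arm hides.

**What did not go cleanly:**
- **Friction:** it was higher than I expected. The first slide commands stalled, and by tool height the cradle sank briefly to about 10 mm, still inside the 4 to 13 mm window. I eased the pressing and used longer steps.
- **Tool tilt:** the tool ended about 2.1 degrees (0.037 rad) off vertical along the V. The wrist moment suggests the tube slipped in the pads and stayed seated, with somewhat more load on the front saddle. I did not measure the tube's own angle directly. Had it turned with the tool, it would still be under the 0.05 rad limit, but only just.
- **Distance readings:** before the slide, the scene and top cameras differed by about 5 mm on the distance to the stop (15 and 20 mm). I used their mean.

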